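# Snap the battery cover onto the sloping control box

### The arm

A 6-joint arm with a two-finger parallel gripper is mounted at the origin on the work surface. World frame = base frame: x ahead of the robot, y to its left, z up, the work surface at z = 0. Lengths are in mm, angles in rad, forces in N, time in s.
With the tool pointing down it reaches from about 350 to 725 mm from the base axis. Payload 4.3 kg.
Tool frame: the origin (TCP) lies on the centre line of the jaws, within the pads' length; the fingertips stand 17 mm ahead of it and the grasp point (between the pads) lies 2 mm behind it; z points along the fingers, y is the line along which they close (so a half turn about z gives the same grasp; the last joint's range is limited). The gripper opens to 85 mm and grips with 20 to 120 N. Pads are 22 mm wide; open, the fingers measure 114 mm over their backs; the gripper's body (76 mm by 85 mm) begins 54 mm behind the grasp point. The pads swing forward as they close: fully open they stand 13 mm farther back than shut.
Start: joints at [-1.264, 0.377, 0.081, 1.274, 0, 1.46], TCP at [232.795, -525.805, 248.329] pointing down, gripper open.
Joint ranges: [-2.72, 2.72], [-0.84, 1.66], [-1.02, 1.22], [-1.77, 2.12], [-1.37, 1.28], [-3.14, 3.14]. Speed limits (rad/s): [2.57, 2.57, 3.14, 3.14, 3.14, 3.14].

### API

Orientations are given as a unit quaternion [w, x, y, z].
In Python, from cell import ctrl, vision gives the robot as it stands.
- The arm moves only by the tool arm_command, never from a script. Its argument "plan" is a list of rows, each a list of 7 numbers: the shift along the tool's x, y, z in mm, then the turn, a rotation vector about the tool's x, y, z in rad, then the gripper command: -1 is shut, 1 is fully open, values between are in proportion. In form: [[dx, dy, dz, ax, ay, az, grip], ...]. A call has 1 to 5 rows; each row is the pose to reach, as a shift and turn from the pose commanded when the call began, along the tool's axes at that moment; what a row does not reach only later rows make up. A row lasts 1/8 s, in which the tool goes at most 62.5 mm and 10.7 degrees, less where a joint would pass 70% of its speed; a pose out of reach is approached as far as the arm can. A call with a gripper value outside its range is refused whole. The fingers move at their own pace and stop on an object; "grip_force" is the grip in N (left out, the last holds). Time passes only in rows, so rows that repeat a pose let the fingers close. It gives the time, the measured TCP pose, the force, the opening and the grip force at its end, in the units of the state.
- ctrl.observe(): the state, without advancing time (a new reading comes with each control period).
- vision.capture(name): name is "scene" or "top"; returns the picture (384x512x3 uint8, red, green, blue); there is no depth.
- vision.camera_info(name): a dict with "K" (3x3 intrinsics, pixels), "extrinsics" (4x4, takes a point from camera to world coordinates). Camera axes: x right, y up, looking along -z (the intrinsics and any distortion apply to the point x, -y, -z); pixel columns grow to the right and rows downward; lengths in mm; the calibration is good to about 2 mm. A picture is of the moment at which its call begins. camera_info takes no time and is no camera call.
- ctrl.close_job(): hands the job in; it is judged then, once.
The state is a dict: "time": time; "joint_positions": joint angles; "qd": joint speeds; "joint_efforts": joint torques, N m; "position": TCP position; "orientation": TCP orientation; "ft_force": force on the tool from outside, world axes, zero at the start; "ft_torque": the same for the moment, N m; "gripper_width": opening from 0.0 (shut) to 1.0 (fully open); "finger_force": force on a finger pad.
Only numpy, scipy, OpenCV 4.12 (cv2) and the standard library are available. Lean on these libraries where they do the work, as an engineer would, in place of code of your own. Each camera call takes 0.05 s, during which the arm holds its last target. There are 200 camera calls.

### The job

The battery bay on the sloping white control box is open. Pick up its blue snap cover from the bench, set it over the bay's rim (not dropping it), and press it down until all four edges have clicked home and the cover sits flush on the sloping face; then let go. Do not shift or knock over the flask, the white bottle or the tube rack.

Things in the scene. Friction and masses are not known exactly. Their poses are not given: they have to be found in the camera images.
- console: the white control box, fixed: a wedge 150 mm deep, 210 mm wide, 40 mm high in front and 121 mm at the back, its face sloping 30 degrees, down towards the robot side. Origin on the bench under it, z up; the box spans x -75 to 75 mm, x pointing to its high back.
- bay: the open battery bay in the box's sloping face. Origin: its centre, on the face, 79 mm above the bench. z: square out of the face; x: up the slope; y: level. Round it stands a grey rim, outside 89 mm (x) by 129 mm (y), 23 mm high, upper half leaning in as a lead-in, two orange spring catches in each 129 mm side, near its ends. The cover goes over it, z along z, x along x or -x, foot on the face.
- cover_center (a point): the loose blue cover, 140 g: open-bottomed box 100 mm (x) by 140 mm (y) by 30 mm high, walls 4 mm, foot down on the bench, with a grip rib on top. The point is its centre, 27 mm above its foot, 3 mm below its flat top face; z out of the top. Play on the rim 1.5 mm all round. Set on unpressed, its foot stays about 10 mm off the face; an edge then takes up to about 12 N to click, all four at once about 17 N.
- rib (a point): centre of the cover's grip rib, which stands in the middle of the top face: 44 mm long (x), 12 mm thick (y), 24 mm high (30 to 54 mm above the cover's foot); the point lies 42 mm above the foot
- edge_px (a point): white dot on the cover's top face at the middle of its +x (140 mm long) edge, 41 mm from the centre along x, 9 mm in from the edge: a place to press. 30 mm above the cover's foot: so 30 mm from the bay's origin plane along the bay's z when that edge has clicked home, 36 mm or more while not.
- edge_nx (a point): white dot on the cover's top face at the middle of its -x (140 mm long) edge, 41 mm from the centre along -x, 9 mm in from the edge: a place to press. 30 mm above the cover's foot: so 30 mm from the bay's origin plane along the bay's z when that edge has clicked home, 36 mm or more while not.
- edge_py (a point): white dot on the cover's top face at the middle of its +y (100 mm long) edge, 61 mm from the centre along y, 9 mm in from the edge: a place to press. 30 mm above the cover's foot: so 30 mm from the bay's origin plane along the bay's z when that edge has clicked home, 36 mm or more while not.
- edge_ny (a point): white dot on the cover's top face at the middle of its -y (100 mm long) edge, 61 mm from the centre along -y, 9 mm in from the edge: a place to press. 30 mm above the cover's foot: so 30 mm from the bay's origin plane along the bay's z when that edge has clicked home, 36 mm or more while not.
- flask: bystander: stoppered glass flask, 72 mm wide, 168 mm high; origin at the centre of its foot, z up
- reagent: bystander: white bottle with a blue cap, 70 mm wide, 150 mm high; origin at the centre of its foot, z up
- rack: bystander: white rack with blue-capped tubes, 70 mm (x) by 160 mm (y), 104 mm high; origin at the centre of its foot, z up
Not all that is in view belongs to the job. Of the things that look like the part that bears cover_center, take the one that is nearest to the robot's base at the start.

How it is judged (in metres and radians):
At the end, for the whole second after the job is handed in: All four edges of the cover are clicked home: each edge dot within 2.5 mm of its home height over the sloping face (30 mm), the cover's centre within 5 mm of the bay's centre along and up the face, its top parallel to the face within 0.06 rad, the cover at rest and let go (z of each of edge_px, edge_nx, edge_py, edge_ny in the frame of bay below 0.0325 m and x of cover_center in the frame of bay between -0.005 and 0.005 m and y of cover_center in the frame of bay between -0.005 and 0.005 m and angle between the z axis of cover_center and the z axis of bay, either way round below 0.06 rad and linear speed of cover below 0.02 m/s); the robot touches nothing.
It fails at once if the cover is dropped (falls untouched faster than 0.8 m/s) (contact force between cover and anything else below 0.05 N and linear speed of cover above 0.8 m/s).
It fails at once if the flask is shifted more than 30 mm or knocked over (distance of flask from where it was at the start of the episode above 0.03 m or angle between flask's own z axis and vertical above 0.4 rad).
It fails at once if the white bottle is shifted more than 30 mm or knocked over (distance of reagent from where it was at the start of the episode above 0.03 m or angle between reagent's own z axis and vertical above 0.4 rad).
It fails at once if the tube rack is shifted more than 30 mm or knocked over (distance of rack from where it was at the start of the episode above 0.03 m or angle between rack's own z axis and vertical above 0.4 rad).
It also fails if it takes over 61 s, if anything falls off the work surface, if the arm or the gripper's body presses on something with over 40 N, if the wrist force passes 120 N, or if a joint passes its speed limit or range.

## Working session

There is one attempt and no reset: what is moved stays moved. The work goes in short steps, Python scripts to look and compute and a tool call to move; the robot and the scene stay as the last step left them, time stands still between calls to the robot, and variables do not carry over. Pictures are saved under pics/ and viewed, at most 10 in all, crops included, and the job is handed in when it is done.

Besides the shell and the picture viewer there is one more tool, called as a command line: name --pt "numbers of a row" for each row, then --argument value for the rest. arm_command: Moves the arm, as the interface text tells. Its arguments: {"type":"object","properties":{"plan":{"type":"array"},"grip_force":{"type":"number"}},"required":["plan"]}

```bash
mkdir -p pics
python3 - <<'E'
from cell import ctrl, vision
import cv2, numpy as np
np.set_printoptions(precision=4,suppress=True)
for n in("scene","top"):
    im=vision.capture(n); cv2.imwrite(f"pics/{n}0.png",im[:,:,::-1])
    i=vision.camera_info(n); print(n,i)
a=[cv2.imread(f"pics/{n}0.png") for n in("scene","top")]
s=ctrl.observe(); print(s["time"],s["position"],s["orientation"],s["ft_force"])
E
```

```text
scene {'K': array([[440.8721,   0.    , 255.4831],
       [  0.    , 440.8721, 190.3989],
       [  0.    ,   0.    ,   1.    ]]), 'extrinsics': array([[   0.7314,   -0.5638,    0.3835, 1136.2969],
       [   0.6819,    0.6026,   -0.4147, -493.4953],
       [   0.0027,    0.5648,    0.8252, 1348.8579],
       [   0.    ,    0.    ,    0.    ,    1.    ]])}
top {'K': array([[351.736 ,   0.    , 253.6977],
       [  0.    , 351.736 , 195.9214],
       [  0.    ,   0.    ,   1.    ]]), 'extrinsics': array([[  -0.0185,    0.9936,   -0.1117,  405.8585],
       [  -0.9998,   -0.0195,   -0.0084,  127.0607],
       [  -0.0105,    0.1116,    0.9937, 1112.2899],
       [   0.    ,    0.    ,    0.    ,    1.    ]])}
0.1 [ 232.625  -525.2448  247.462 ] [-0.0009  0.9784  0.2069 -0.0001] [-1.5218 -0.4     0.397 ]
```

View pics/scene0.png

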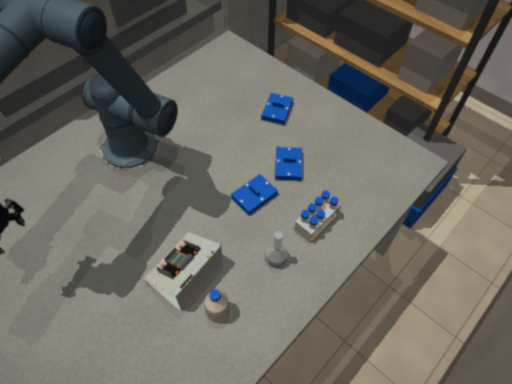

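View pics/top0.png

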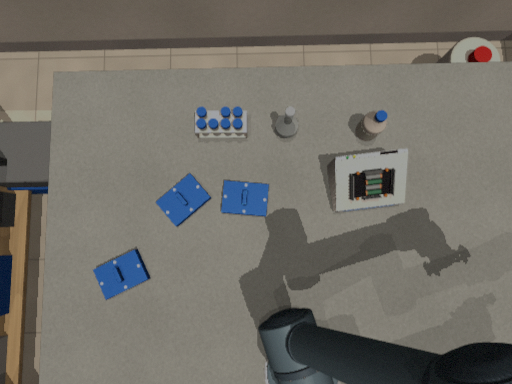

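Top view: blue covers at (183,199), (245,198) and (121,273). The console is at (371,180), the flask at (287,124), the bottle at (374,124) and the rack at (220,123). I'll measure them with rays.

```bash
cat > h.py <<'E'
from cell import ctrl, vision
import cv2, numpy as np
from scipy.spatial.transform import Rotation as R
np.set_printoptions(precision=3,suppress=True)
def ray(n,uv):
    i=vision.camera_info(n);E=np.array(i["extrinsics"])
    d=np.linalg.inv(i["K"])@np.array([uv[0],uv[1],1.]);d=d*[1,-1,-1]
    return E[:3,3],E[:3,:3]@d
def onz(n,uv,z):
    o,d=ray(n,uv);return o+d*(z-o[2])/d[2]
def proj(n,p):
    i=vision.camera_info(n);E=np.array(i["extrinsics"])
    c=E[:3,:3].T@(np.asarray(p,float)-E[:3,3]);q=np.array(i["K"])@(c*[1,-1,-1]);return q[:2]/q[2]
def two(a,b):
    (o1,d1),(o2,d2)=ray("scene",a),ray("top",b)
    d1=d1/np.linalg.norm(d1);d2=d2/np.linalg.norm(d2)
    t=np.linalg.lstsq(np.c_[d1,-d2],o2-o1,rcond=None)[0]
    p,q=o1+d1*t[0],o2+d2*t[1];return (p+q)/2,np.linalg.norm(p-q)
E
python3 - <<'E'
from h import *
for n in("scene","top"):
    im=cv2.imread(f"pics/{n}0.png");hsv=cv2.cvtColor(im,cv2.COLOR_BGR2HSV)
    m=cv2.inRange(hsv,(105,150,60),(130,255,255))
    cs,_=cv2.findContours(m,cv2.RETR_EXTERNAL,cv2.CHAIN_APPROX_NONE)
    for c in cs:
        if cv2.contourArea(c)<350: continue
        r=cv2.minAreaRect(c); 
        if n=="top" and r[0][0]<50: continue
        p=onz(n,r[0],25); print(n,r,p,"dist",np.hypot(*p[:2]))
        reg=np.zeros_like(m);cv2.drawContours(reg,[c],-1,255,-1)
        w=cv2.inRange(hsv,(0,0,90),(180,140,255))&reg
        k,l,st,ce=cv2.connectedComponentsWithStats(w)
        g=cv2.cvtColor(im,cv2.COLOR_BGR2GRAY).astype(float)
        for j in range(1,k): print("  dot",ce[j],st[j,4],onz(n,ce[j],30))
    # orange
    o=cv2.inRange(hsv,(5,120,120),(22,255,255))
    k,l,st,ce=cv2.connectedComponentsWithStats(o)
    print("orange",[(ce[j],st[j,4]) for j in range(1,k) if (ce[j][0]>300)==(n=="top") and ce[j][1]>100 and (n=="top" or ce[j][1]>220)])
t=cv2.imread("pics/top0.png");s=cv2.imread("pics/scene0.png")
rs=lambda i,w,h:cv2.resize(i,(w,h),interpolation=cv2.INTER_CUBIC)
A=rs(t[135:235,320:420],400,400);B=rs(s[225:315,140:230],400,400)
C=rs(t[160:310,90:280],400,200)[:200];D=rs(s[85:220,225:315],400,200)
D=rs(s[85:220,215:315],148,200);D=cv2.copyMakeBorder(D,0,0,0,252,0)
cv2.imwrite("pics/crop1.png",np.vstack([np.hstack([A,B]),np.hstack([C,D])]))
E
```

```text
scene ((254.16763305664062, 193.410400390625), (26.88016700744629, 39.99768829345703), 53.74616622924805) [526.541 158.826  25.   ] dist 549.9741911551064
  dot [261.5 198.5] 12 [563.028 158.247  30.   ]
  dot [241.111 200.667] 9 [516.16 101.73  30.  ]
scene ((429.0130920410156, 195.1610870361328), (11.886253356933594, 75.051025390625), 40.36453628540039) [993.528 585.305  25.   ] dist 1153.1172816255082
scene ((288.5, 163.0), (32.0, 25.0), 90.0) [526.588 349.832  25.   ] dist 632.2006860040058
  dot [288.3 173.7] 10 [561.167 307.805  30.   ]
scene ((276.7260437011719, 107.89727783203125), (23.99343490600586, 29.728452682495117), 20.556045532226562) [301.183 537.59   25.   ] dist 616.2092832315118
  dot [286.714 108.   ] 7 [335.038 561.657  30.   ]
  dot [273.    115.714] 7 [322.684 489.822  30.   ]
scene ((352.5882263183594, 84.85293579101562), (48.877098083496094, 31.041240692138672), 30.963754653930664) [449.962 868.248  25.   ] dist 977.9167215884823
orange [(array([180.25, 246.  ]), np.int32(4)), (array([177.5, 251.5]), np.int32(4)), (array([195.167, 252.167]), np.int32(6)), (ar
[... 468 characters left out ...]
66, 31.687511444091797), 5.194429397583008) [522.269 164.508  25.   ] dist 547.565511504833
top ((183.12295532226562, 199.64755249023438), (32.13726043701172, 44.68487548828125), 50.19443130493164) [520.759 356.16   25.   ] dist 630.9040232446557
  dot [197.4 186.4] 15 [560.798 310.764  30.   ]
  dot [190.75  209.062] 16 [490.527 331.381  30.   ]
orange [(array([386.5, 169.5]), np.int32(4)), (array([357.5, 172.5]), np.int32(4)), (array([380.75, 174.75]), np.int32(4)), (array([366.25, 182.25]), np.int32(4)), (array([380. , 184.5]), np.int32(2)), (array([380., 187.]), np.int32(1)), (array([366. , 192.5]), np.int32(4)), (array([385.5, 195. ]), np.int32(6)), (array([357.5, 198. ]), np.int32(6))]
```

View pics/crop1.png

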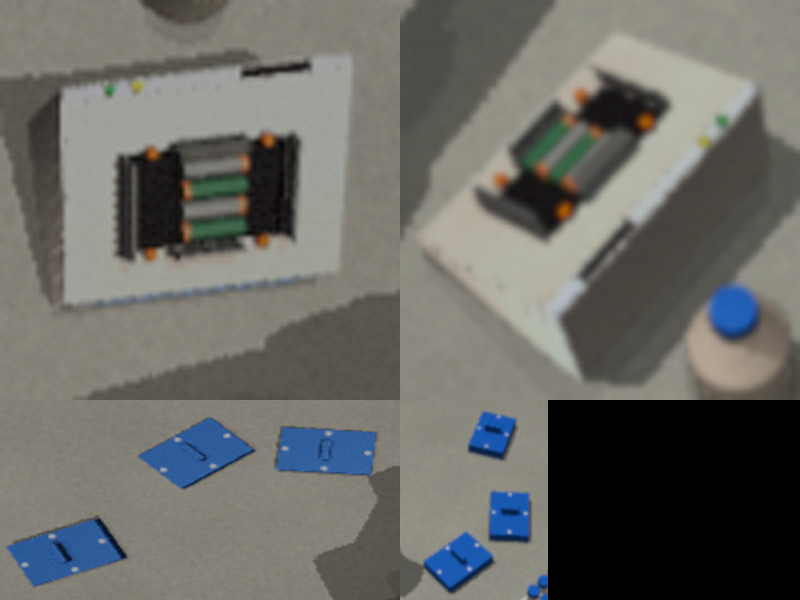

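The target is the cover at top (245,198). It is 548 mm from the base, against 631 mm for (183,199) and 616 mm for (121,273), and the crop confirms it. The crop also shows the bay's four orange catches and the face corners. Next I'll triangulate these.

Run:
```python
from h import *
ims={n:cv2.imread(f"pics/{n}0.png") for n in("scene","top")}
def dot(n,uv,r=3):
    u,v=map(int,np.round(uv));p=ims[n][v-r:v+r+1,u-r:u+r+1,2].astype(float)
    w=np.clip(p-np.median(p)-15,0,None);y,x=np.mgrid[-r:r+1,-r:r+1]
    return np.array([u+(w*x).sum()/w.sum(),v+(w*y).sum()/w.sum()])
T=[dot("top",g) for g in [(245.8,185.5),(223.5,198.3),(264.8,199.8),(243.4,215.5)]]
P=[]
for t in T:
    p=onz("top",t,30); g=proj("scene",p)
    try: s=dot("scene",g,4)
    except Exception as e: s=g
    q,e=two(s,t); P.append(q); print("dot",t,p,"scene",g,s,"tri",q,e)
for C in ([onz("top",t,30) for t in T],):
    C=np.array(C);print("centre",(C[0]+C[3])/2,(C[1]+C[2])/2,"ang",np.degrees(np.arctan2(*(C[0]-C[3])[[1,0]])),np.degrees(np.arctan2(*(C[1]-C[2])[[1,0]])),np.linalg.norm(C[0]-C[3]),np.linalg.norm(C[1]-C[2]))
print("tri mean",np.mean(P,0))
top=[(335.5,157),(408,148.8),(404.5,203),(335.8,210.8)];sc=[(220,245.3),(174.5,294),(144.5,279),(189,233)]
print("corners back+y back-y front-y front+y")
for a,b,z in zip(sc,top,(121,121,40,40)): print(two(a,b),onz("top",b,z),onz("scene",a,z))
ct=[(386.5,169.5),(357.5,172.5),(385.5,195),(357.5,198)];cs=[(176.5,272),(195.2,252.2),(162,265),(180.25,246)]
Q=[two(a,b) for a,b in zip(cs,ct)]
for q in Q:print("catch",q)
Q=np.array([q[0] for q in Q]);print(Q.mean(0));d=Q[1]-Q[0]+Q[3]-Q[2];print("yaw from y dir",np.degrees(np.arctan2(-d[0],d[1])))
u=Q[0]-Q[2]+Q[1]-Q[3];print("x dir",u/np.linalg.norm(u),np.linalg.norm(u)/2,np.linalg.norm(d)/2)
s=[(x,y) for x,y in []]
for nm,t in (("flask top",(289,112)),("bottle",(381,116)),("rack",(221,118))):print(nm,onz("top",t,{"f":168,"b":150,"r":104}[nm[0]]))
```

```text
dot [245.596 184.547] [563.622 160.708  30.   ] scene [262.087 198.176] [261.487 198.468] tri [563.057 159.845  28.85 ] 2.3026040419849627
dot [223.86 196.38] [527.94  228.659  30.   ] scene [267.419 181.368] [268.726 179.385] tri [528.684 230.069  40.695] 6.144665674155323
dot [265.347 199.623] [515.334 100.385  30.   ] scene [240.682 200.765] [240.554 201.223] tri [515.376 100.068  27.477] 0.6637950015232796
 ** On entry to DLASCL parameter number  4 had an illegal value
 ** On entry to DLASCL parameter number  4 had an illegal value
 ** On entry to DLASCL parameter number  4 had an illegal value
 ** On entry to DLASCL parameter number  4 had an illegal value
 ** On entry to DLASCL parameter number  5 had an illegal value
 ** On entry to DLASCL parameter number  4 had an illegal value<stdin>:6: RuntimeWarning: invalid value encountered in scalar divide
Traceback (most recent call last):
  File "h.py", line 17, in two
    t=np.linalg.lstsq(np.c_[d1,-d2],o2-o1,rcond=None)[0]
      ~~~~~~~~~~~~~~~^^^^^^^^^^^^^^^^^^^^^^^^^^^^^^^^
numpy.linalg.LinAlgError: SVD did not converge in Linear Least Squares
```

Run:
```python
from h import *
ims={n:cv2.imread(f"pics/{n}0.png") for n in("scene","top")}
def dot(n,uv,r=3):
    u,v=map(int,np.round(uv));p=ims[n][v-r:v+r+1,u-r:u+r+1,2].astype(float)
    w=np.clip(p-np.median(p)-15,0,None);y,x=np.mgrid[-r:r+1,-r:r+1]
    return np.array([u+(w*x).sum()/w.sum(),v+(w*y).sum()/w.sum()])
T=[dot("top",g) for g in [(245.6,184.5),(224,197),(265,199.6),(243.4,211)]]
C=np.array([onz("top",t,30) for t in T]);print(T,C)
print("centre",(C[0]+C[3])/2,(C[1]+C[2])/2,"ang",np.degrees(np.arctan2(*(C[0]-C[3])[[1,0]])),np.degrees(np.arctan2(*(C[1]-C[2])[[1,0]])),np.linalg.norm(C[0]-C[3]),np.linalg.norm(C[1]-C[2]))
top=[(335.5,157),(408,148.8),(404.5,203),(335.8,210.8)];sc=[(220,245.3),(174.5,294),(144.5,279),(189,233)]
print("corners back+y back-y front-y front+y")
for a,b,z in zip(sc,top,(121,121,40,40)): print(two(a,b),onz("top",b,z),onz("scene",a,z))
ct=[(386.5,169.5),(357.5,172.5),(385.5,195),(357.5,198)];cs=[(176.5,272),(195.2,252.2),(162,265),(180.25,246)]
Q=[two(a,b) for a,b in zip(cs,ct)]
for q in Q:print("catch",q)
Q=np.array([q[0] for q in Q]);print(Q.mean(0));d=Q[1]-Q[0]+Q[3]-Q[2];print("yaw from y dir",np.degrees(np.arctan2(-d[0],d[1])))
u=Q[0]-Q[2]+Q[1]-Q[3];print("x dir",u/np.linalg.norm(u),np.linalg.norm(u)/2,np.linalg.norm(d)/2)
for nm,t in (("flask top",(289,112)),("bottle",(381,116)),("rack",(221,118))):print(nm,onz("top",t,{"f":168,"b":150,"r":104}[nm[0]]))
```

```text
[array([245.904, 183.645]), array([223.914, 196.152]), array([265.347, 199.623]), array([243.357, 210.95 ])] [[566.435 159.705  30.   ]
 [528.649 228.486  30.   ]
 [515.334 100.385  30.   ]
 [481.568 168.917  30.   ]]
centre [524.002 164.311  30.   ] [521.991 164.435  30.   ] ang -6.195199371423139 84.06607052059985 85.366258856075 128.79167656977415
corners back+y back-y front-y front+y
(array([ 625.239, -101.946,  118.175]), np.float64(0.8799147740279101)) [ 624.899 -100.959  121.   ] [ 626.121 -103.173  121.   ]
(array([ 643.925, -305.833,  126.596]), np.float64(2.4108971020731045)) [ 644.51  -309.254  121.   ] [ 642.56  -304.125  121.   ]
(array([ 497.843, -324.215,   32.609]), np.float64(4.6328086550421474)) [ 495.704 -322.96    40.   ] [ 503.248 -323.628   40.   ]
(array([ 477.313, -114.387,   30.336]), np.float64(2.302498274195452)) [ 475.923 -113.1     40.   ] [ 482.974 -116.365   40.   ]
catch (array([ 588.138, -250.937,  104.639]), np.float64(1.4079388908754524))
catch (array([ 580.81 , -166.951,  104.833]), np.float64(2.013571585314101))
catch (array([ 518.439, -258.574,   63.565]), np.float64(1.155518520970268))
catch (array([ 510.798, -174.578,   64.549]), np.float64(1.6529044409166953))
[ 549.546 -212.76    84.397]
yaw from y dir 5.092217173948631
x dir [0.86  0.094 0.501] 81.19622278453176 84.32600921054227
flask top [744.251  32.818 168.   ]
bottle [ 733.314 -227.208  150.   ]
rack [753.296 228.09  104.   ]
```

```bash
cat >> h.py <<'E'
def Rdown(yaw): # tool x at yaw deg, tool z down
    return R.from_euler('z',yaw,degrees=True)*R.from_euler('x',180,degrees=True)
def Rbay(yaw=5.4,slope=30): # tool x=-bay x, tool z=-bay n
    B=R.from_euler('z',yaw,degrees=True)*R.from_euler('y',-slope,degrees=True)
    return B*R.from_euler('y',180,degrees=True), B
def cur():
    s=ctrl.observe();q=s["orientation"];return s,np.array(s["position"]),R.from_quat([q[1],q[2],q[3],q[0]])
def delta(p0,R0,p1,R1):
    return np.r_[R0.inv().apply(np.asarray(p1)-p0),(R0.inv()*R1).as_rotvec()]
E
python3 - <<'E'
from h import *
s,p,r=cur()
# transit: yaw 23.9 -> 174 in 3 calls
W=[([330,-296,240],73.9),([427,-66,225],123.9),([522.5,163.4,160],174)]
y0=np.degrees(np.arctan2(*r.apply([1,0,0])[[1,0]]));print(y0)
for t,y in W:
    R1=Rdown(y);print(np.round(delta(p,r,t,R1),3));p,r=np.array(t),R1
E
```

```text
23.88373151137039
[ 181.852 -170.175    7.803   -0.002   -0.001   -0.873]
[247.879  29.413  15.      0.      0.     -0.873]
[137.14  207.213  65.     -0.      0.     -0.874]
```

arm_command --pt "36 -34 1.5 0 0 -0.175 1" --pt "73 -68 3 0 0 -0.35 1" --pt "109 -102 5 0 0 -0.524 1" --pt "146 -136 6 0 0 -0.7 1" --pt "182 -170 8 0 0 -0.873 1"

```text
time: 0.72
position: [330.7, -294.9, 240.0]
orientation: [-0.0, 0.798, 0.603, 0.0]
ft_force: [1.1, 0.3, 0.3]
gripper_width: 1.002
finger_force: 0.0
```

arm_command --pt "50 6 3 0 0 -0.175 1" --pt "99 12 6 0 0 -0.35 1" --pt "149 18 9 0 0 -0.524 1" --pt "198 24 12 0 0 -0.7 1" --pt "248 29 15 0 0 -0.873 1"

```text
time: 1.35
position: [427.2, -64.9, 225.0]
orientation: [-0.0, 0.468, 0.884, -0.0]
ft_force: [0.2, -1.1, 0.4]
gripper_width: 1.002
finger_force: 0.0
```

arm_command --pt "27 41 13 0 0 -0.175 1" --pt "55 83 26 0 0 -0.35 1" --pt "82 124 39 0 0 -0.524 1" --pt "110 166 52 0 0 -0.7 1" --pt "137 207 65 0 0 -0.874 1"

```text
time: 1.98
position: [522.5, 164.4, 159.4]
orientation: [-0.0, 0.049, 0.999, -0.0]
ft_force: [0.6, -1.1, 0.3]
gripper_width: 1.004
finger_force: 0.0
```

Run:
```python
from h import *
s,p,r=cur();print(s["time"],p,r.as_matrix(),s["joint_positions"])
print(np.round(delta(p,r,[522.5,163.4,49.5],Rdown(174)),3))
```

```text
1.975 [522.471 164.361 159.448] [[-0.995  0.099 -0.001]
 [ 0.099  0.995 -0.   ]
 [ 0.001 -0.    -1.   ]] [ 0.189  0.364 -0.172  1.035 -0.     0.288]
[ -0.183  -0.903 109.948  -0.     -0.001   0.006]
```

arm_command --pt "0 -1 40 0 0 0.005 1" --pt "0 -1 80 0 0 0.005 1" --pt "0 -1 100 0 0 0.005 1" --pt "0 -1 109 0 0 0.005 1" --pt "0 -1 110 0 0 0.005 1"

```text
time: 2.6
position: [521.9, 161.6, 50.0]
orientation: [-0.0, 0.055, 0.998, -0.0]
ft_force: [0.2, -0.1, 0.2]
gripper_width: 1.0
finger_force: 0.0
```

Run:
```python
from h import *
a=[cv2.resize(vision.capture(n)[:,:,::-1][y:y+100,x:x+100],(400,400),interpolation=cv2.INTER_CUBIC) for n,x,y in(("scene",205,140),("top",195,150))]
cv2.imwrite("pics/g1.png",np.hstack(a));s,p,r=cur();print(p,s["ft_force"])
```

```text
[522.92  161.811  51.062] [ 0.052  0.448 -0.106]
```

View pics/g1.png

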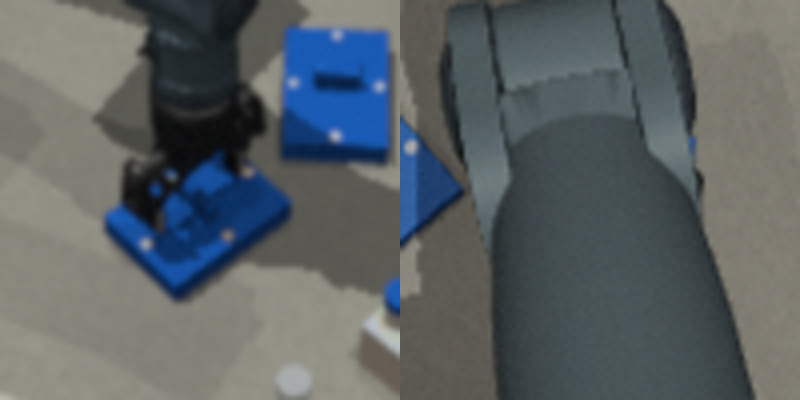

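The scene crop shows the fingers straddling the rib at about crop (200,200), so I'll close.

arm_command --pt "0 0 0 0 0 0 -1" --pt "0 0 0 0 0 0 -1" --pt "0 0 0 0 0 0 -1" --pt "0 0 0 0 0 0 -1" --pt "0 0 0 0 0 0 -1" --grip_force 100

```text
time: 3.32
position: [522.5, 161.9, 50.8]
orientation: [0.0, 0.055, 0.998, 0.0]
ft_force: [-1.4, 0.8, 4.5]
gripper_width: 0.111
finger_force: 98.5
```

arm_command --pt "0 0 0 0 0 0 -1" --pt "0 0 -3 0 0 0 -1" --pt "0 0 -10 0 0 0 -1" --pt "0 0 -25 0 0 0 -1" --pt "0 0 -40 0 0 0 -1"

```text
time: 3.95
position: [522.4, 161.8, 91.5]
orientation: [0.0, 0.055, 0.998, -0.0]
ft_force: [-0.0, -0.3, -0.7]
gripper_width: 0.118
finger_force: 98.0
```

arm_command --pt "0 0 -30 0 0 0 -1" --pt "0 0 -70 0 0 0 -1" --pt "0 0 -110 0 0 0 -1" --pt "0 0 -140 0 0 0 -1" --pt "0 0 -150 0 0 0 -1"

```text
time: 4.58
position: [523.6, 162.0, 243.4]
orientation: [0.003, 0.055, 0.998, 0.001]
ft_force: [0.4, 0.4, -1.6]
gripper_width: 0.115
finger_force: 97.9
```

Run:
```python
from h import *
s,p,r=cur();print(s["time"],p,s["gripper_width"],s["finger_force"],s["ft_force"],s["ft_torque"],s["joint_positions"])
T,B=Rbay(); bay=np.array([552.7,-212.4,79])
pre=bay+B.apply([0,0,150])   # TCP 150 above face
W=[([510,60,240],None,0),([500,-90,250],None,.5),(pre,T,1)]
import scipy.spatial.transform as st
sl=st.Slerp([0,1],R.concatenate([r,T]))
for t,_,f in W:
    R1=sl(f);print(np.round(t,1),np.round(delta(p,r,t,R1),3));p,r=np.array(t),R1
```

```text
4.575 [523.599 162.008 243.428] 0.11539475863352684 97.92746543884277 [ 0.414  0.365 -1.592] [0.001 0.029 0.011] [ 0.184  0.319 -0.016  1.231 -0.     0.294]
[510  60 240] [   2.356 -102.888    3.274    0.       0.       0.   ]
[500 -90 250] [  -6.546 -150.179  -10.175   -0.026   -0.258   -0.1  ]
[ 478.  -219.5  208.9] [  30.505 -130.186   32.434   -0.026   -0.258   -0.1  ]
```

arm_command --pt "0 -25 1 0 0 0 -1" --pt "1 -50 2 0 0 0 -1" --pt "2 -75 2 0 0 0 -1" --pt "2 -95 3 0 0 0 -1" --pt "2 -103 3 0 0 0 -1"

```text
time: 5.2
position: [508.3, 58.8, 236.6]
orientation: [-0.001, 0.055, 0.998, -0.0]
ft_force: [-0.0, 0.2, -1.8]
gripper_width: 0.115
finger_force: 98.0
```

arm_command --pt "-1 -30 -2 -0.005 -0.05 -0.02 -1" --pt "-3 -60 -4 -0.01 -0.1 -0.04 -1" --pt "-4 -90 -6 -0.016 -0.155 -0.06 -1" --pt "-5 -120 -8 -0.021 -0.206 -0.08 -1" --pt "-6.5 -150 -10 -0.026 -0.258 -0.1 -1"

```text
time: 5.82
position: [498.7, -90.5, 247.1]
orientation: [0.13, 0.004, 0.992, 0.006]
ft_force: [1.1, 0.2, -1.7]
gripper_width: 0.114
finger_force: 97.9
```

arm_command --pt "6 -26 6 -0.005 -0.05 -0.02 -1" --pt "12 -52 13 -0.01 -0.1 -0.04 -1" --pt "18 -78 19 -0.016 -0.155 -0.06 -1" --pt "24 -110 26 -0.021 -0.206 -0.08 -1" --pt "30.5 -130 32.5 -0.026 -0.258 -0.1 -1"

```text
time: 6.45
position: [476.6, -220.4, 206.0]
orientation: [0.256, -0.046, 0.965, 0.012]
ft_force: [-0.6, -0.3, -1.4]
gripper_width: 0.114
finger_force: 98.0
```

Run:
```python
from h import *
s,p,r=cur();print(s["time"],p,s["gripper_width"],s["ft_force"],s["joint_positions"])
T,B=Rbay(); bay=np.array([552.7,-212.4,79])
print("TCP in bay",B.inv().apply(p-bay)); print("to pre60",np.round(delta(p,r,bay+B.apply([0,0,95]),T),3))
a=[cv2.resize(vision.capture(n)[:,:,::-1][y:y+130,x:x+130],(400,400),interpolation=cv2.INTER_CUBIC) for n,x,y in(("scene",110,190),("top",310,120))]
cv2.imwrite("pics/b1.png",np.hstack(a))
```

```text
6.45 [ 476.626 -220.366  206.041] 0.1143631903088979 [-0.608 -0.307 -1.399] [-0.771 -0.001 -0.63   0.586  0.387 -0.796]
TCP in bay [ -2.718  -0.772 148.264]
to pre60 [-2.956  0.816 53.251 -0.001 -0.004  0.001]
```

View pics/b1.png

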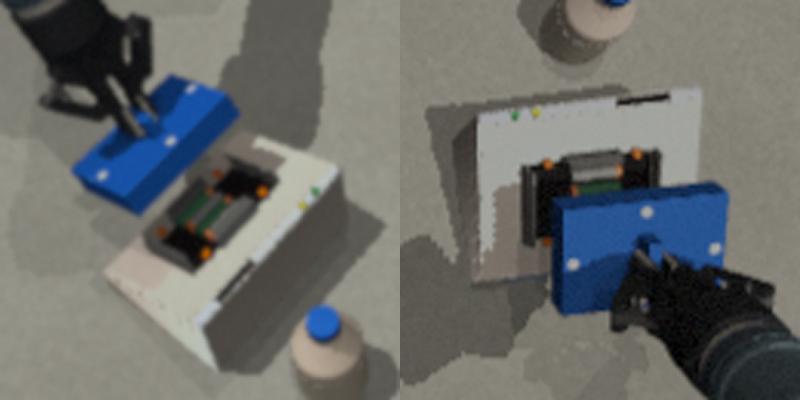

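The cover is held square above the bay. Dots in the scene crop are at (191,90), (170,140) and (102,175), and in the top crop at (647,212), (715,248) and (573,264). I'll triangulate them for the in-hand offset.

```bash
cat > m.py <<'E'
from h import *
def cen(im,uv,r=2):
    u,v=map(int,np.round(uv));p=im[v-r:v+r+1,u-r:u+r+1,0].astype(float)
    w=np.clip(p-np.median(p)-20,0,None);y,x=np.mgrid[-r:r+1,-r:r+1]
    return np.array([u+(w*x).sum()/w.sum(),v+(w*y).sum()/w.sum()])
E
python3 - <<'E'
from m import *
S,T=vision.capture("scene"),vision.capture("top")
G={"px":((165.2,235.5),(390.3,188.9)),"ny":((143.1,246.9),(412.4,200.6)),"py":((172.1,219.2),(366.2,205.8))}
s,p,r=cur();_,B=Rbay();bay=np.array([552.7,-212.4,79])
L={"px":[41,0],"ny":[0,-61],"py":[0,61]}
for k,(a,b) in G.items():
    a,b=cen(S,a),cen(T,b);q,e=two(a,b)
    print(k,a,b,q,e,"rel TCP in bay axes",B.inv().apply(q-p)-[*L[k],0],"scene/top pixel of predicted:",proj("scene",p+B.apply([*L[k],-20.5])),proj("top",p+B.apply([*L[k],-20.5])))
E
```

```text
px [164.804 235.247] [388.995 188.205] [ 520.287 -216.887  205.718] 2.277075742195373 rel TCP in bay axes [ -3.066  -2.039 -22.098] scene/top pixel of predicted: [165.98  234.635] [388.886 187.71 ]
ny [142.564 246.43 ] [411.07  200.019] [ 490.242 -280.8    185.266] 2.5814704786866454 rel TCP in bay axes [ -3.405  -1.841 -21.847] scene/top pixel of predicted: [143.813 245.989] [411.128 199.442]
py [171.64 218.14] [365.056 205.106] [ 479.184 -158.973  185.542] 2.3507907100962844 rel TCP in bay axes [ -2.872  -1.514 -21.836] scene/top pixel of predicted: [172.677 217.69 ] [365.046 204.686]
```

Run:
```python
from h import *
s,p,r=cur();T,B=Rbay();bay=np.array([552.7,-212.4,79])
print(np.round(delta(p,r,bay+B.apply([3.1,1.8,80]),T),3))
```

```text
[-6.477  1.15  68.14   0.    -0.007 -0.001]
```

arm_command --pt "-2 0.5 20 0 0 0 -1" --pt "-4 1 40 0 -0.005 0 -1" --pt "-6 1 55 0 -0.007 0 -1" --pt "-6.5 1.2 65 0 -0.007 0 -1" --pt "-6.5 1.2 68 0 -0.007 0 -1"

```text
time: 7.28
position: [516.3, -213.7, 150.3]
orientation: [0.259, -0.046, 0.965, 0.012]
ft_force: [0.0, 0.5, -1.5]
gripper_width: 0.117
finger_force: 98.0
```

Run:
```python
from m import *
S,T=vision.capture("scene"),vision.capture("top")
s,p,r=cur();_,B=Rbay();bay=np.array([552.7,-212.4,79])
print(s["time"],"TCP in bay",B.inv().apply(p-bay),s["ft_force"],s["ft_torque"],"tilt err",(B.inv()*r*R.from_euler('y',-180,degrees=True)).as_rotvec())
L={"px":[41,0],"ny":[0,-61],"py":[0,61],"nx":[-41,0]}
for k in L:
    g=p+B.apply([L[k][0]-3.1,L[k][1]-1.8,-22])
    a,b=cen(S,proj("scene",g)),cen(T,proj("top",g))
    q,e=two(a,b); print(k,proj("scene",g)-a,proj("top",g)-b,"in bay",B.inv().apply(q-bay)-[*L[k],0],e)
a=[cv2.resize(i[:,:,::-1][y:y+100,x:x+100],(400,400),interpolation=cv2.INTER_CUBIC) for i,x,y in((S,130,210),(T,320,130))]
cv2.imwrite("pics/b2.png",np.hstack(a))
```

```text
7.375 TCP in bay [ 4.087  1.586 80.354] [-0.102  0.64  -1.717] [-0.017  0.601 -0.05 ] tilt err [-0.    -0.001  0.001]
px [-0.51   0.366] [0.552 0.685] in bay [ 3.225  1.365 59.159] 0.8304819418769392
ny [-0.229  0.185] [0.315 0.687] in bay [ 3.079  0.621 59.111] 1.2139526622438863
py [-0.397  0.304] [0.615 0.7  ] in bay [ 3.131  1.224 58.988] 1.302539579396539
nx [-1.313  1.606] [0.664 0.184] in bay [ 4.79   4.246 62.542] 2.0568440956825365
```

View pics/b2.png

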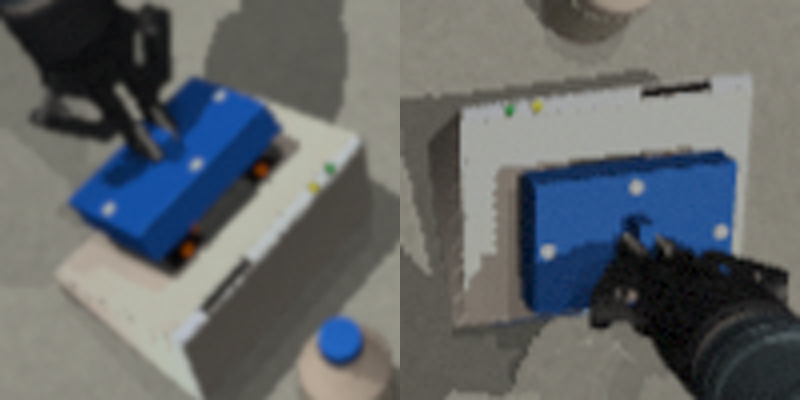

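arm_command --pt "2.5 -0.6 1 0 0 0 -1" --pt "2.5 -0.6 3 0 0 0 -1" --pt "2.5 -0.6 6 0 0 0 -1" --pt "2.5 -0.6 8 0 0 0 -1" --pt "2.5 -0.6 8 0 0 0 -1"

```text
time: 8.0
position: [517.7, -215.0, 142.1]
orientation: [0.259, -0.046, 0.965, 0.012]
ft_force: [-0.7, -0.5, -0.9]
gripper_width: 0.112
finger_force: 98.0
```

```bash
cat > st.py <<'E'
from h import *
s,p,r=cur();_,B=Rbay();bay=np.array([552.7,-212.4,79])
print(s["time"],"TCP in bay",B.inv().apply(p-bay),"F bay",B.inv().apply(s["ft_force"]),"M bay",B.inv().apply(s["ft_torque"]),s["gripper_width"])
E
python3 st.py
```

```text
8.0 TCP in bay [ 1.195  0.671 72.217] F bay [-1.107 -0.454 -0.392] M bay [ 0.027  0.554 -0.029] 0.11160115957309191
```

arm_command --pt "0 0 1 0 0 0 -1" --pt "0 0 2 0 0 0 -1" --pt "0 0 3 0 0 0 -1" --pt "0 0 4 0 0 0 -1" --pt "0 0 4 0 0 0 -1"

```text
time: 8.62
position: [519.8, -214.9, 138.8]
orientation: [0.259, -0.046, 0.965, 0.012]
ft_force: [-0.1, 1.2, -1.1]
gripper_width: 0.114
finger_force: 98.0
```

```bash
python3 st.py
```

```text
8.625 TCP in bay [ 1.3    0.64  68.307] F bay [-0.557  1.245 -0.993] M bay [ 0.026  0.499 -0.022] 0.1136983778630267
```

arm_command --pt "0 0 1 0 0 0 -1" --pt "0 0 2 0 0 0 -1" --pt "0 0 3 0 0 0 -1" --pt "0 0 4 0 0 0 -1" --pt "0 0 4 0 0 0 -1"

```text
time: 9.25
position: [521.7, -214.7, 135.3]
orientation: [0.259, -0.046, 0.965, 0.012]
ft_force: [-0.3, -0.1, -1.2]
gripper_width: 0.115
finger_force: 98.0
```

```bash
python3 st.py
```

```text
9.25 TCP in bay [ 1.282  0.616 64.306] F bay [-0.881 -0.031 -0.899] M bay [ 0.059  0.537 -0.005] 0.11474236207563057
```

arm_command --pt "0 0 1 0 0 0 -1" --pt "0 0 2 0 0 0 -1" --pt "0 0 2 0 0 0 -1"

```text
time: 9.62
position: [522.7, -214.6, 133.6]
orientation: [0.259, -0.046, 0.965, 0.012]
ft_force: [-0.5, -0.7, -1.5]
gripper_width: 0.115
finger_force: 98.0
```

```bash
python3 st.py
```

```text
9.625 TCP in bay [ 1.281  0.616 62.304] F bay [-1.269 -0.651 -1.038] M bay [ 0.022  0.593 -0.025] 0.11542928781243815
```

arm_command --pt "0 0 1 0 0 0 -1" --pt "0 0 2 0 0 0 -1" --pt "0 0 3 0 0 0 -1" --pt "0 0 4 0 0 0 -1" --pt "0 0 4 0 0 0 -1"

```text
time: 10.25
position: [524.7, -214.6, 130.6]
orientation: [0.259, -0.046, 0.965, 0.012]
ft_force: [-4.7, -0.0, 4.0]
gripper_width: 0.112
finger_force: 99.2
```

```bash
python3 st.py
```

```text
10.25 TCP in bay [ 1.452  0.423 58.697] F bay [-2.083  0.405  5.797] M bay [0.156 0.882 0.038] 0.11167368248804653
```

arm_command --pt "0 0 1 0 0 0 -1" --pt "0 0 2 0 0 0 -1" --pt "0 0 3 0 0 0 -1" --pt "0 0 3 0 0 0 -1"

```text
time: 10.75
position: [526.2, -214.8, 127.8]
orientation: [0.259, -0.046, 0.965, 0.011]
ft_force: [-4.0, -1.1, 2.6]
gripper_width: 0.114
finger_force: 98.7
```

```bash
python3 st.py
```

```text
10.75 TCP in bay [ 1.306  0.075 55.579] F bay [-2.249 -0.743  4.297] M bay [-0.228  0.959 -0.008] 0.11416325240156544
```

arm_command --pt "0 0 1 0 0 0 -1" --pt "0 0 2 0 0 0 -1" --pt "0 0 3 0 0 0 -1" --pt "0 0 4 0 0 0 -1" --pt "0 0 4 0 0 0 -1"

```text
time: 11.38
position: [528.1, -213.8, 123.4]
orientation: [0.259, -0.046, 0.965, 0.012]
ft_force: [2.9, -1.7, -7.8]
gripper_width: 0.113
finger_force: 97.5
```

```bash
python3 st.py
```

```text
11.375 TCP in bay [ 0.898  0.912 50.713] F bay [-1.483 -2.019 -8.107] M bay [-0.429  0.573  0.022] 0.11260699217350563
```

arm_command --pt "0 0 0.5 0 0 0 -1" --pt "0 0 1 0 0 0 -1" --pt "0 0 1.5 0 0 0 -1" --pt "0 0 1.5 0 0 0 -1"

```text
time: 11.88
position: [528.8, -213.7, 122.5]
orientation: [0.259, -0.046, 0.965, 0.012]
ft_force: [2.2, -0.5, -6.2]
gripper_width: 0.115
finger_force: 98.0
```

```bash
python3 st.py
```

```text
11.875 TCP in bay [ 1.052  1.002 49.672] F bay [-1.265 -0.742 -6.399] M bay [-0.051  0.697  0.019] 0.11521029883892986
```

arm_command --pt "0 0 1 0 0 0 -1" --pt "0 0 2 0 0 0 -1" --pt "0 0 2 0 0 0 -1"

```text
time: 12.25
position: [529.1, -213.9, 122.1]
orientation: [0.259, -0.045, 0.965, 0.012]
ft_force: [-13.3, 1.5, 11.3]
gripper_width: 0.112
finger_force: 101.2
```

```bash
python3 st.py
```

```text
12.25 TCP in bay [ 1.085  0.759 49.116] F bay [-5.673  2.772 16.318] M bay [0.773 1.528 0.051] 0.11161374366314891
```

arm_command --pt "0 0 1 0 0 0 -1" --pt "0 0 2 0 0 0 -1" --pt "0 0 2 0 0 0 -1"

```text
time: 12.62
position: [529.2, -213.9, 122.1]
orientation: [0.259, -0.045, 0.965, 0.012]
ft_force: [-33.6, 3.7, 34.8]
gripper_width: 0.112
finger_force: 105.5
```

```bash
python3 st.py
```

```text
12.625 TCP in bay [ 1.173  0.756 49.055] F bay [-11.283   6.825  46.734] M bay [1.633 2.631 0.105] 0.11234659893634479
```

Bottomed out firmly at 47 N with no further travel, so it is home. I'll relax, open and retreat, then check the dots.

arm_command --pt "0 0 -1.5 0 0 0 -1" --pt "0 0 -2.5 0 0 0 -1" --pt "0 0 -2.5 0 0 0 0" --pt "0 0 -2.5 0 0 0 0.5" --pt "0 0 -2.5 0 0 0 1" --grip_force 20

```text
time: 13.25
position: [530.5, -214.4, 122.1]
orientation: [0.26, -0.046, 0.965, 0.011]
ft_force: [-0.6, 0.0, -1.1]
gripper_width: 0.751
finger_force: 0.0
```

arm_command --pt "0 0 0 0 0 0 1" --pt "0 0 0 0 0 0 1" --pt "0 0 0 0 0 0 1" --pt "0 0 -10 0 0 0 1" --pt "0 0 -30 0 0 0 1"

```text
time: 13.88
position: [514.1, -215.0, 147.5]
orientation: [0.259, -0.046, 0.965, 0.012]
ft_force: [-0.1, -0.6, 0.1]
gripper_width: 1.0
finger_force: 0.0
```

arm_command --pt "0 0 -40 0 0 0 1" --pt "0 0 -90 0 0 0 1" --pt "0 0 -130 0 0 0 1" --pt "0 0 -150 0 0 0 1" --pt "0 0 -150 0 0 0 1"

```text
time: 14.5
position: [440.2, -223.4, 279.7]
orientation: [0.26, -0.046, 0.964, 0.01]
ft_force: [-0.6, -0.2, 0.1]
gripper_width: 0.998
finger_force: 0.0
```

Run:
```python
from m import *
S,T=vision.capture("scene"),vision.capture("top")
s,p,r=cur();_,B=Rbay();bay=np.array([552.7,-212.4,79]);print(s["time"],p,s["ft_force"])
L={"px":[41,0],"ny":[0,-61],"py":[0,61],"nx":[-41,0]}
for k in L:
    g=bay+B.apply([*L[k],30])
    a,b=cen(S,proj("scene",g),3),cen(T,proj("top",g),3)
    q,e=two(a,b); print(k,a,b,"in bay",B.inv().apply(q-bay)-[*L[k],0],e)
a=[cv2.resize(i[:,:,::-1][y:y+100,x:x+100],(400,400),interpolation=cv2.INTER_CUBIC) for i,x,y in((S,130,210),(T,320,130))]
cv2.imwrite("pics/b3.png",np.hstack(a))
```

```text
14.6 [ 439.84  -222.306  277.078] [ 0.037 -0.751 -0.334]
px [182.613 257.493] [374.999 173.479] in bay [-0.176 -0.121 27.9  ] 1.07768830791592
ny [161.16  268.434] [397.308 184.715] in bay [ 1.084 -2.403 30.825] 2.9655573239544526
py [189.341 238.708] [353.388 189.27 ] in bay [ 2.972  2.995 32.939] 1.8326283303094217
nx [165.756 248.647] [374.222 200.293] in bay [ 0.199  0.436 37.227] 6.453938800757069
```

View pics/b3.png

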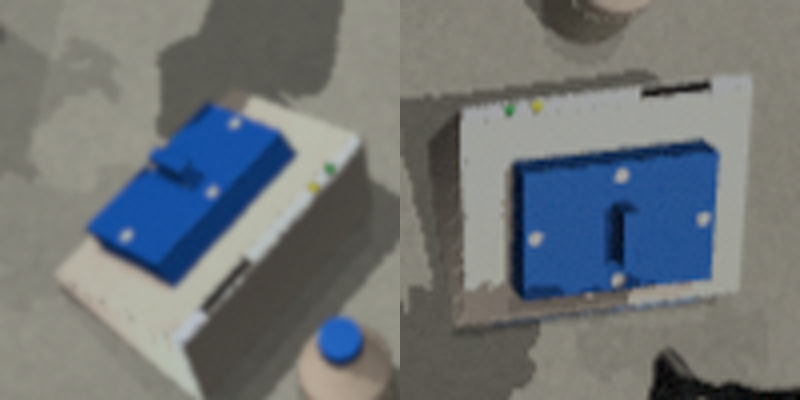

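Run:
```python
from m import *
S,T=vision.capture("scene"),vision.capture("top")
_,B=Rbay();bay=np.array([552.7,-212.4,79])
# two() for visible dots; top-only comparison with predictions at z=30 and 36
for k,l,a,b in (("px",[41,0],(183,257.5),(375.4,174)),("ny",[0,-61],(161.5,268.6),(396,185)),("py",[0,61],(188.7,241),(354,189.5)),("nx",[-41,0],None,(374.5,199.7))):
    b=cen(T,b); P=[proj("top",bay+B.apply([*l,z])) for z in(30,36)]
    print(k,"top",b,"d30",b-P[0],"d36",b-P[1],end=" ")
    if a: print("tri",B.inv().apply(two(cen(S,a),b)[0]-bay)-[*l,0])
```

```text
px top [375.022 173.429] d30 [-0.361 -0.366] d36 [-1.137 -1.089] tri [ 0.1   -0.059 28.196]
ny top [395.443 184.195] d30 [-0.462 -0.535] d36 [-1.337 -1.306] tri [ 0.234 -0.258 28.12 ]
py top [353.289 189.22 ] d30 [-0.552 -0.293] d36 [-1.197 -1.09 ] tri [-0.2    0.558 27.973]
nx top [373.823 199.61 ] d30 [-0.561 -0.414] d36 [-1.306 -1.254]
```

All four dots lie in one plane at home height, with the same small camera bias on each, and the cover is centred to within 0.5 mm. I'll hand in.

```bash
python3 -c "
from cell import ctrl
print(ctrl.close_job())"
```

```text
the job is handed in; nothing more can be done
None
```

The blue cover is pressed home on the bay, measured flush and centred to within about 0.5 mm, then let go; the flask, bottle and rack were not touched, and the job is handed in at about 15 s with no verdict returned.

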